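# Stack a three-ply glue-up in its cradle and weight it

### The arm

A 6-joint arm with a two-finger parallel gripper is mounted at the origin on a cart in front of the work surface, level with it; the furniture and walls round the work are solid. World frame = base frame: x ahead of the robot, y to its left, z up, the work surface at z = 0. Lengths are in m, angles in rad, forces in N, time in s.
With the tool pointing down it reaches from about 0.25 to 0.775 m from the base axis. Payload 4 kg.
Tool frame: the origin (TCP) lies at the very end of the fingers, on their centre line; the grasp point (between the pads) lies 19 mm behind it; y points along the fingers, x is the direction in which the jaws open and shut, and the axes are right-handed (so a half turn about y gives the same grasp; the last joint's range is limited). The gripper opens to 85 mm and grips with 20 to 120 N. Pads are 22 mm wide; open, the fingers measure 114 mm over their backs; the gripper's body (76 mm by 85 mm) begins 54 mm behind the grasp point. The pads swing forward as they close: fully open they stand 13 mm farther back than shut.
Start: joints at [1.162, 0.087, 1.371, -0, 1.684, -0.103], TCP at [0.166, 0.524, 0.231] pointing down, gripper open.
Joint ranges: [-3.1, 3.1], [-0.76, 2.03], [0.27, 2.55], [-1.08, 4.22], [0.17, 2.65], [-2.57, 2.57]. Speed limits (rad/s): [2.79, 2.79, 3.14, 3.14, 3.14, 3.14].

### API

Orientations are given as [roll, pitch, yaw] about the fixed x, y, z axes, in that order (R = Rz(yaw) Ry(pitch) Rx(roll)).
In Python, from plant import arm gives the robot as it stands.
- The arm moves only by the shell command python3 -m crank 'ROWS' [FORCE]. ROWS is a JSON object of lists of equal length, an entry for each row: "hand": the opening, from 0 (shut) to 1 (fully open); "offset": the shift along the tool's x, y, z in mm, a list of three; "turn": the turn about the tool's y in rad. In form: {"hand": [hand, ...], "offset": [[x, y, z], ...], "turn": [turn, ...]}. A call has 1 to 10 rows; each row is the pose to reach, as a shift and turn from the pose commanded when the call began, along the tool's axes at that moment; what a row does not reach only later rows make up. A row lasts 1/10 s, in which the tool goes at most 50 mm and 8.59 degrees, less where a joint would pass 70% of its speed; a pose out of reach is approached as far as the arm can. A call with a gripper value outside its range is refused whole. The fingers move at their own pace and stop on an object; FORCE is the grip in N (left out, the last holds). Time passes only in rows, so rows that repeat a pose let the fingers close. It gives the time, the measured TCP pose, the force and the opening at its end, in the units of the state.
- arm.get_obs(): the state, without advancing time (a new reading comes with each control period).
- arm.get_image(name): name is "scene" or "top" or "wrist"; returns the picture (420x560x3 uint8, red, green, blue); there is no depth.
- arm.camera_model(name): a dict with "fovy" (degrees; the focal length in pixels is half the picture's height over the tangent of half this angle, whatever the lens; pixels are square), "cx", "cy" (the principal point, pixels), "rvec" (rotation vector, rad) and "tvec" (3), from world to camera coordinates, as OpenCV has them; the wrist camera has in their place "T_tool_cam" (4x4, takes a point from camera to tool coordinates, whose origin is the TCP and whose axes are the tool frame's). Camera axes: x right, y down, z forward; pixel columns grow to the right and rows downward; lengths in m; the calibration is good to about 2 mm. A picture is of the moment at which its call begins: read the wrist's pose just before it. camera_model takes no time and is no camera call.
- arm.sign_off(): hands the job in, once; it reports no verdict.
The state is a dict: "time": time; "joints": joint angles; "joint_velocities": joint speeds; "joint_torque": joint torques, N m; "ee_pos": TCP position; "ee_rot": TCP orientation; "force": force on the tool from outside, world axes, zero at the start; "torque": the same for the moment, N m; "finger_gap": finger opening in m.
Only numpy, scipy, OpenCV 4.12 (cv2) and the standard library are available. Lean on these libraries where they do the work, as an engineer would, in place of code of your own. Each camera call takes 0.05 s, during which the arm holds its last target. There are 200 camera calls.

### The job

Dry-stack the glue-up flat in the white cradle with the green end stops, in this order from the bottom: the long pale board, the dark strip, the short pale strip with the mitred end, and last the brown cardboard carton of screws on top as the weight. Lay each piece lengthwise along the cradle, centred on what is below it and lined up with it, and leave it released before bringing the next. Do not shift the mug, the round tin or the orange spring clamp.

Things in the scene. Friction and masses are not known exactly. Their poses are not given: they have to be found in the camera images.
- cradle: fixed glue-up cradle: white flat deck 84 x 216 mm, its top 12 mm above the table, with a green stop bar (12 mm thick, 16 mm high above the deck) across each end, 192 mm free between the stops; thin black lines mark the lane of the first board and the middle. Open along both long sides. Origin: centre of its underside, on the table (deck surface at z +12 mm). Own y axis runs lengthwise from stop to stop, x across, z up.
- long_board: the longest piece: pale wooden board, square ends, 45 mm wide (x), 160 mm long (y), 19 mm thick (z). Lies loose and flat on the table. Origin: centre of its underside.
- dark_strip: dark red-brown wooden strip, square ends, 32 mm wide (x), 120 mm long (y), 20 mm thick (z). Lies loose and flat on the table. Origin: centre of its underside.
- mitred_strip: short pale wooden strip with one end cut at a slant (either way round will do), 38 mm wide (x), 120 mm long on its longer side (y), 19 mm thick (z). Lies loose and flat on the table. Origin: centre of the underside of its 38 x 120 mm outline.
- screw_carton: closed brown cardboard carton of screws, about 0.42 kg, 55 mm wide (x), 85 mm long (y), 40 mm high (z). Stands loose on the table. Origin: centre of its underside.
- mug: bystander: loose white mug with a handle, 82 mm across, 94 mm high, standing behind the work. Origin: centre of its outline at the underside. To be left alone.
- wax_tin: bystander: loose flat round metal tin, 71 mm across, 25 mm high, behind the work. Origin: centre of its underside. To be left alone.
- orange_clamp: bystander: loose orange spring clamp lying flat, 66 x 104 x 16 mm, behind the work, in front of the blue vice. Origin: centre of its underside. To be left alone.

How it is judged:
By the outcome, as a careful person would: the job done as asked, in the order asked, and still so for the second after the job is handed in, with the robot touching nothing.
It also fails if it takes over 115 s, if anything falls off the work surface, if the arm or the gripper's body presses on something with over 40 N, if the wrist force passes 120 N, or if a joint passes its speed limit or range.

## Working session

There is one attempt and no reset: what is moved stays moved. The work goes in short steps, Python scripts to look and compute and a shell command to move; the robot and the scene stay as the last step left them, time stands still between calls to the robot, and variables do not carry over. Pictures are saved under pics/ and viewed, about 12 in all and at most 16, crops included, and the job is handed in when it is done.

```bash
ls; mkdir -p pics; python3 - <<'E'
from plant import arm
import cv2,numpy as np
o=arm.get_obs();print({k:np.round(v,3).tolist() for k,v in o.items()})
for n in["scene","top","wrist"]:
    print(n,arm.camera_model(n))
    cv2.imwrite(f"pics/{n}0.png",arm.get_image(n)[:,:,::-1])
E
```

```text
pics
{'time': 0.0, 'joints': [1.162, 0.088, 1.372, 0.0, 1.684, -0.103], 'joint_velocities': [0.001, -0.001, -0.0, -0.0, -0.0, 0.0], 'joint_torque': [-0.0, -35.187, -31.327, -0.0, 0.011, -0.0], 'ee_pos': [0.165, 0.524, 0.23], 'ee_rot': [-1.571, 0.002, 1.265], 'force': [-0.25, -0.282, -0.221], 'torque': [0.003, -0.041, -0.014], 'finger_gap': 0.085}
scene {'fovy': 47.20093531519022, 'cx': 287.3481442409447, 'cy': 208.81243140751948, 'rvec': array([ 2.01782248, -0.46165069,  0.30349619]), 'tvec': array([-0.55889052,  0.16684663,  1.14323328])}
top {'fovy': 53.24242333450593, 'cx': 270.48285866578715, 'cy': 206.5115273509861, 'rvec': array([ 2.03155766, -2.19001021,  0.24654197]), 'tvec': array([0.06292244, 0.62383383, 1.00318924])}
wrist {'fovy': 68.47246985960206, 'cx': 279.106377594992, 'cy': 209.46449934299898, 'T_tool_cam': array([[ 9.99998735e-01,  2.41432581e-04, -1.57229935e-03,
         6.32644289e-04],
       [ 1.56409445e-03, -3.29346070e-01,  9.44207985e-01,
        -1.42141670e-01],
       [-2.89868040e-04, -9.44209250e-01, -3.29346031e-01,
         8.47044319e-02],
       [ 0.00000000e+00,  0.00000000e+00,  0.00000000e+00,
         1.00000000e+00]])}
```

View pics/top0.png

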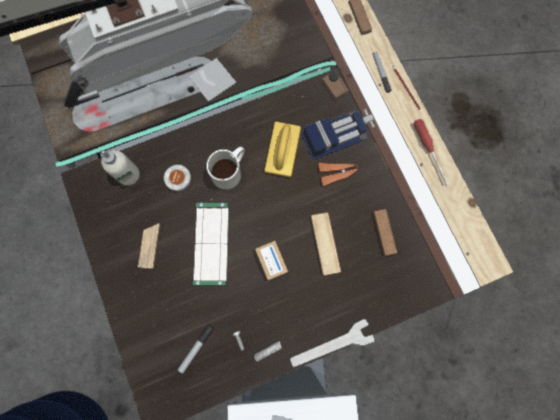

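View pics/scene0.png

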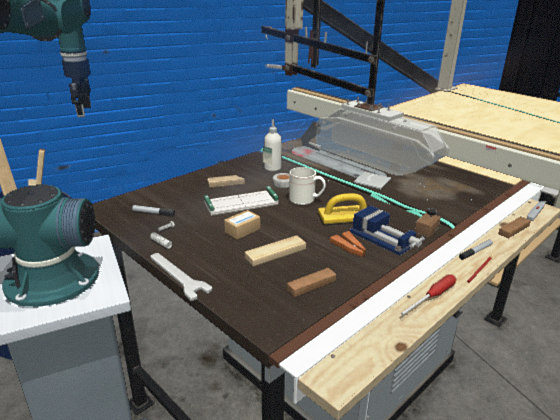

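The top view shows the mitred strip at (149,246), cradle (211,244), carton (271,260), long board (325,243) and dark strip (385,232). The mug is at (224,168), the tin at (177,178) and the clamp at (337,174). The scene view agrees.

```bash
cat > h.py <<'E'
import numpy as np,cv2
from plant import arm
from scipy.spatial.transform import Rotation as R
def cam(n,o=None):
    """K-ish params and camera->world R, centre"""
    m=arm.camera_model(n); f=210/np.tan(np.radians(m["fovy"])/2)
    if n=="wrist":
        T=np.eye(4);T[:3,:3]=R.from_euler("xyz",o["ee_rot"]).as_matrix();T[:3,3]=o["ee_pos"]
        T=T@m["T_tool_cam"];Rw,c=T[:3,:3],T[:3,3]
    else:
        Rw=cv2.Rodrigues(m["rvec"])[0].T;c=-Rw@m["tvec"]
    return f,m["cx"],m["cy"],Rw,c
def ray(px,C):
    f,cx,cy,Rw,c=C;px=np.atleast_2d(px).astype(float)
    return np.c_[(px[:,0]-cx)/f,(px[:,1]-cy)/f,np.ones(len(px))]@Rw.T
def onplane(px,z,C):
    d=ray(px,C);return C[4]+d*((z-C[4][2])/d[:,2])[:,None]
def proj(P,C):
    f,cx,cy,Rw,c=C;q=(np.atleast_2d(P)-c)@Rw;return np.c_[f*q[:,0]/q[:,2]+cx,f*q[:,1]/q[:,2]+cy]
def meet(p1,C1,p2,C2):
    d1,d2=ray(p1,C1)[0],ray(p2,C2)[0];A=np.c_[d1,-d2];s=np.linalg.lstsq(A,C2[4]-C1[4],rcond=None)[0]
    a,b=C1[4]+s[0]*d1,C2[4]+s[1]*d2;return (a+b)/2,np.linalg.norm(a-b)
def snap(name):
    o=arm.get_obs();im=arm.get_image("wrist");cv2.imwrite(f"pics/{name}.png",im[:,:,::-1]);np.save(f"pics/{name}.npy",np.r_[o["ee_pos"],o["ee_rot"]]);return im,cam("wrist",o)
def wood(im,seed,win=60,k=None):
    """contour of blob at seed, brighter than dark table (Otsu on red channel in window)"""
    u,v=map(int,seed);x0,y0=max(u-win,0),max(v-win,0);w=im[y0:v+win,x0:u+win]
    g=cv2.GaussianBlur(w[:,:,0],(3,3),0);t,m=cv2.threshold(g,k or 0,255,cv2.THRESH_BINARY+(0 if k else cv2.THRESH_OTSU))
    n,l=cv2.connectedComponents(m);i=l[v-y0,u-x0]
    c=max(cv2.findContours((l==i).astype(np.uint8),cv2.RETR_EXTERNAL,cv2.CHAIN_APPROX_NONE)[0],key=len)
    return c[:,0]+[x0,y0]
def rect(c,z,C):
    P=onplane(c,z,C)[:,:2];(x,y),(w,h),a=cv2.minAreaRect((P*1000).astype(np.float32))
    if w>h:a+=90;w,h=h,w
    # a = direction of the short side; long axis = a+90, as yaw in (-90,90]
    L=(a+90+90)%180-90
    return x,y,w,h,L
E
python3 - <<'E'
from h import *
im=cv2.imread("pics/top0.png")[:,:,::-1];C=cam("top")
print("cam",C[4])
for n,s,z,w in[("mitre",(149,246),.019,35),("cradle",(205,225),.02,60),("carton",(266,255),.04,33),("long",(325,243),.019,40),("dark",(385,232),.02,28),("mug",(212,172),.094,25),("tin",(177,170),.025,19),("clamp",(330,168),.016,22)]:
    c=wood(im,s,w);print(n,np.round(rect(c,z,C),1), len(c))
o=arm.get_obs();Rt=R.from_euler("xyz",o["ee_rot"]).as_matrix();print(Rt.round(3))
E
```

```text
cam [0.39541501 0.03971572 1.11426485]
mitre [558.1 342.   40.4 116.   -9.5] 107
cradle [545.5 178.7  86.5 200.1  -4.6] 212
carton [494.2  24.2  55.1  85.5  18.4] 96
long [ 529.4 -121.8   46.3  161.     6.1] 147
dark [ 547.7 -282.5   32.4  119.9    6.1] 107
mug [724.  159.8 126.  131.9  -3.3] 236
tin [738.2 260.8  64.7  70.9  85.8] 73
clamp [ 716.2 -168.9   62.7   88.4   85.8] 137
[[ 0.301 -0.001 -0.954]
 [ 0.954 -0.002  0.301]
 [-0.002 -1.     0.   ]]
```

```bash
python3 -m crank '{"hand":[1,1,1,1,1,1,1,1,1,1],"offset":[[-90,0,-359],[-90,0,-359],[-90,0,-359],[-90,0,-359],[-90,0,-359],[-90,0,-359],[-90,0,-359],[-90,0,-359],[-90,0,-359],[-90,0,-359]],"turn":[-0.225,-0.225,-0.225,-0.225,-0.225,-0.225,-0.225,-0.225,-0.225,-0.225]}' 30; python3 -c "
from h import *
snap('w1')"; python3 -m crank '{"hand":[1,1,1,1,1,1],"offset":[[-170,0,0],[-170,0,0],[-170,0,0],[-170,0,0],[-170,0,0],[-170,0,0]],"turn":[0,0,0,0,0,0]}'; python3 -c "
from h import *
snap('w2')"; python3 -m crank '{"hand":[1,1,1,1,1,1],"offset":[[-170,0,0],[-170,0,0],[-170,0,0],[-170,0,0],[-170,0,0],[-170,0,0]],"turn":[0,0,0,0,0,0]}'; python3 -c "
from h import *
snap('w3')"; python3 -m crank '{"hand":[1,1,1,1,1,1],"offset":[[-170,0,0],[-170,0,0],[-170,0,0],[-170,0,0],[-170,0,0],[-170,0,0]],"turn":[0,0,0,0,0,0]}'; python3 -c "
from h import *
snap('w4')
a=[cv2.imread(f'pics/w{i}.png') for i in (1,2,3,4)]
cv2.imwrite('pics/m.png',cv2.resize(np.vstack([np.hstack(a[:2]),np.hstack(a[2:])]),(800,600)))"
```

```text
time: 1.15
ee_pos: [0.4808, 0.3303, 0.2307]
ee_rot: [-1.569, 0.0, 1.489]
force: [0.7, 0.3, 0.0]
finger_gap: 0.0855
time: 1.8
ee_pos: [0.4665, 0.1623, 0.2317]
ee_rot: [-1.571, -0.001, 1.491]
force: [0.3, -0.1, -1.1]
finger_gap: 0.0853
time: 2.45
ee_pos: [0.4537, -0.0069, 0.2312]
ee_rot: [-1.571, -0.001, 1.491]
force: [0.2, -0.0, 0.4]
finger_gap: 0.0854
time: 3.1
ee_pos: [0.4403, -0.1763, 0.2311]
ee_rot: [-1.571, -0.001, 1.492]
force: [0.3, 0.8, -0.5]
finger_gap: 0.0853
```

View pics/m.png

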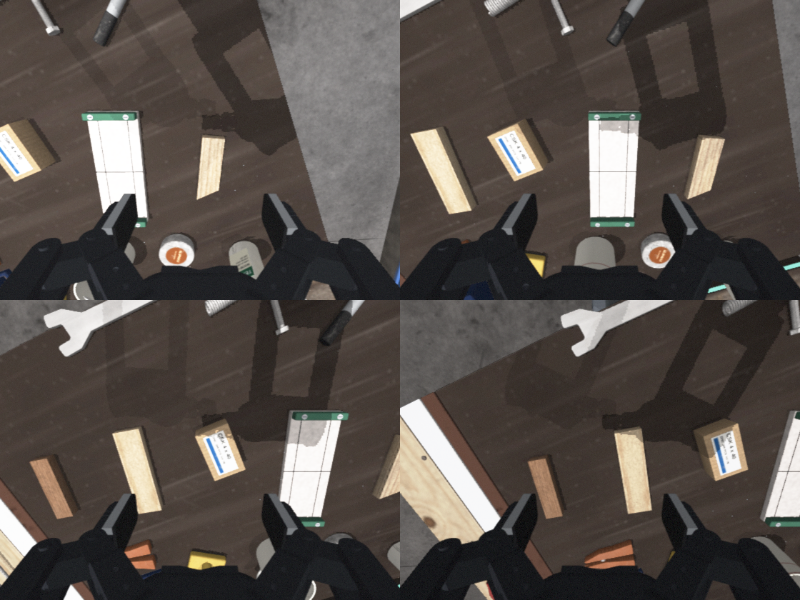

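The mosaic (half-scale tiles) shows every piece clear of the fingers. At full scale: w2 has the cradle at (298,238), carton (167,210), long board (57,238) and mitre (428,231). w3 and w4 have the dark strip at (76,260) and (204,262), and the long board at (192,238) and (325,241).

```bash
cat >> h.py <<'E'
def load(n):
    p=np.load(f"pics/{n}.npy");return cv2.imread(f"pics/{n}.png")[:,:,::-1],cam("wrist",{"ee_pos":p[:3],"ee_rot":p[3:]})
def far(c):
    """two far-end (image-bottom) corners of the blob"""
    q=cv2.approxPolyDP(c.reshape(-1,1,2),0.025*cv2.arcLength(c.reshape(-1,1,2),True),True)[:,0]
    b=q[np.argsort(-q[:,1])[:2]];return b[np.argsort(b[:,0])],q
E
python3 - <<'E'
from h import *
D={"mitre":(.019,[("w1",(295,235)),("w2",(428,231))]),"carton":(.04,[("w2",(158,195)),("w3",(300,225))]),
"long":(.019,[("w2",(57,238)),("w3",(192,238)),("w4",(325,241))]),"dark":(.02,[("w3",(76,260)),("w4",(204,262))])}
for n,(z,L) in D.items():
    F=[]
    for w,s in L:
        im,C=load(w);c=wood(im,s,85);f,q=far(c);F.append((f,C));print(n,w,np.round(rect(c,z,C),1),q.tolist())
    a,b=F[-2:]
    for i in(0,1):
        P,e=meet(a[0][i],a[1],b[0][i],b[1]);print("   far corner mm",(P*1e3).round(1),"gap",round(e*1e3,1))
E
```

```text
mitre w1 [558.  342.3  38.8 118.8  -9.2] [[313, 194], [283, 193], [275, 278], [306, 265]]
mitre w2 [558.2 341.6  39.2 118.9  -9.1] [[453, 195], [422, 196], [403, 278], [435, 264]]
   far corner mm [612.7 314.   20.8] gap 0.4
   far corner mm [597.5 355.6  18.1] gap 1.0
carton w2 [493.9  24.7  55.4  85.2  18.2] [[163, 173], [122, 192], [160, 253], [199, 237]]
carton w3 [494.1  24.4  55.2  85.   18.3] [[317, 174], [273, 191], [300, 252], [343, 236]]
   far corner mm [542.8  11.5  37.7] gap 0.9
   far corner mm [524.4  63.1  40.6] gap 0.8
long w2 [ 529.4 -121.4   46.3  160.6    5.9] [[15, 187], [68, 298], [99, 294], [51, 182]]
long w3 [ 529.3 -121.5   46.1  160.9    6.1] [[159, 186], [193, 297], [224, 294], [194, 181]]
long w4 [ 529.3 -121.9   45.6  160.4    6. ] [[336, 182], [300, 187], [319, 298], [351, 293]]
   far corner mm [ 608.2 -135.6   19.7] gap 1.2
   far corner mm [604.7 -92.7  20.6] gap 1.4
dark w3 [ 547.9 -282.6   31.5  119.3    6.5] [[43, 226], [79, 304], [100, 302], [65, 223]]
dark w4 [ 547.7 -282.5   32.   119.4    6.5] [[180, 226], [204, 304], [226, 302], [203, 223]]
   far corner mm [ 606.  -291.5   20.1] gap 0.1
   far corner mm [ 603.9 -260.8   21.9] gap 0.1
```

```bash
python3 - <<'E'
from h import *
top=cv2.imread("pics/top0.png")[:,:,::-1]
V={"w1":load("w1"),"w2":load("w2"),"w3":load("w3"),"top":(top,cam("top"))}
res={}
for n,(im,C) in V.items():
    h=cv2.cvtColor(im,cv2.COLOR_RGB2HSV)
    m=cv2.inRange(h,(60,70,30),(90,255,255));m=cv2.morphologyEx(m,cv2.MORPH_CLOSE,np.ones((5,5)))
    for c in cv2.findContours(m,cv2.RETR_EXTERNAL,cv2.CHAIN_APPROX_NONE)[0]:
        c=c[:,0]
        if cv2.contourArea(c)<60: continue
        r=rect(c,.028,C)
        if 400<r[0]<680 and 80<r[1]<280: print(n,"bar z28",np.round(r,1),"px",c.min(0),c.max(0))
    # white deck
    g=im.min(2).astype(np.uint8);m=((g>70)&(im.max(2).astype(int)-g<40)).astype(np.uint8)
    k,l,st,ce=cv2.connectedComponentsWithStats(cv2.morphologyEx(m,cv2.MORPH_CLOSE,np.ones((5,5))))
    for i in range(1,k):
        if st[i,4]>1500:
            c=cv2.findContours((l==i).astype(np.uint8),0,1)[0][0][:,0];r=rect(c,.012,C)
            if 440<r[0]<640 and 100<r[1]<280: print(n,"deck",np.round(r,1))
E
```

```text
w1 bar z28 [650.9 207.1  17.6  18.   85.4] px [191 306] [204 317]
w1 bar z28 [448.3 189.8  12.2  85.7  86.5] px [114 157] [190 168]
w1 deck [544.8 156.5 270.7 537.4 -79.5]
w2 bar z28 [648.1 171.6  19.3  82.3  85.5] px [266 305] [327 317]
w2 bar z28 [447.9 187.6  12.4  83.2  84.6] px [263 157] [337 168]
w2 deck [544.8 168.7 109.7 207.1  -4.2]
w3 bar z28 [648.7 187.7  17.6  49.8  85.5] px [418 305] [454 316]
w3 bar z28 [448.2 184.6  11.3  86.9  85.4] px [410 157] [487 167]
w3 deck [564.8 167.8 107.5 248.2  -4.6]
top bar z28 [447.3 186.8   9.2  81.9  83.8] px [193 281] [225 285]
top bar z28 [652.8 170.9   8.2  82.4  85.7] px [196 203] [227 206]
top deck [553.2 173.8 101.8 221.   -3.6]
```

```bash
python3 - <<'E'
from h import *
im,_=load("w2");cv2.imwrite("pics/c2.png",cv2.resize(im[140:340,220:380],None,fx=3.8,fy=3,interpolation=2)[:,:,::-1][:, :608])
E
```

```text
(no output)
```

View pics/c2.png

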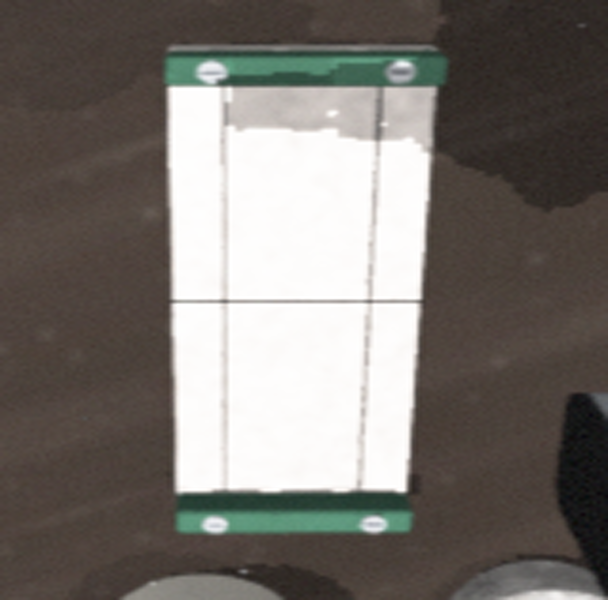

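The crop shows the deck's black middle line at full-image row ≈240 and columns 265–331, with the lane lines at 279.5 and 317.6. I'll refine these lines at z=12 mm in three views.

```bash
python3 - <<'E'
from h import *
c0,yaw=np.array([550.,179.]),np.radians(-4.8)
ux,uy=np.array([np.cos(yaw),np.sin(yaw)]),np.array([-np.sin(yaw),np.cos(yaw)]) # lengthwise, across
F={}
for n in("w1","w2","w3"):
    im,C=load(n);g=im.astype(np.float32).mean(2)
    def samp(a,b):  # points a along length, b across (mm)
        P=c0+np.outer(a,ux)+np.outer(b,uy);p=proj(np.c_[P,np.full(len(P),12.)]/1e3,C).astype(np.float32)
        return cv2.remap(g,p[None,:,0],p[None,:,1],1)[0],p
    t=np.arange(-8,8.01,.25)
    def line(f):
        v,p=f(t);d=np.clip(np.median(v)-v,0,None);d[d<.3*d.max()]=0;return (d*t).sum()/d.sum(),d.max()
    mid=[(b,)+line(lambda t:samp(t,0*t+b)) for b in(-32,-15,0,15,32)]
    l1=[(a,)+line(lambda t:samp(0*t+a,t-22.5)) for a in(-50,-30,-15,15,30)]
    l2=[(a,)+line(lambda t:samp(0*t+a,t+22.5)) for a in(-50,-30,-15,15,30)]
    print(n,"mid",np.round(mid,1).tolist());print("  r",np.round(l1,1).tolist());print("  l",np.round(l2,1).tolist())
    m=np.median([x[1] for x in mid]);a=np.median([x[1] for x in l1]);b=np.median([x[1] for x in l2])
    pr=samp(np.array([m]),np.array([a-22.5]))[1][0];pl=samp(np.array([m]),np.array([b+22.5]))[1][0];F[n]=(pr,pl,C)
for x,y in(("w1","w2"),("w2","w3"),("w1","w3")):
    for i in(0,1):
        P,e=meet(F[x][i],F[x][2],F[y][i],F[y][2]);print(x,y,"mid x lane",(P*1e3).round(1),round(e*1e3,2))
E
```

```text
w1 mid [[-32.0, 1.6, 38.4], [-15.0, 1.6, 32.6], [0.0, 1.5, 36.7], [15.0, 1.1, 29.3], [32.0, 0.9, 63.1]]
  r [[-50.0, -1.4, 16.1], [-30.0, -1.5, 39.7], [-15.0, -1.1, 29.2], [15.0, -1.3, 34.9], [30.0, -0.9, 28.1]]
  l [[-50.0, 2.4, 16.3], [-30.0, 2.4, 29.7], [-15.0, 2.6, 18.2], [15.0, 3.0, 41.5], [30.0, 2.9, 36.6]]
w2 mid [[-32.0, 1.4, 86.9], [-15.0, 1.4, 77.7], [0.0, 1.3, 86.7], [15.0, 1.3, 92.3], [32.0, 1.1, 88.2]]
  r [[-50.0, -1.3, 25.1], [-30.0, -1.3, 33.8], [-15.0, -1.2, 27.7], [15.0, -1.0, 34.4], [30.0, -1.0, 35.6]]
  l [[-50.0, 2.6, 38.3], [-30.0, 2.4, 32.7], [-15.0, 2.6, 53.1], [15.0, 2.9, 42.2], [30.0, 3.0, 59.5]]
w3 mid [[-32.0, 1.5, 89.0], [-15.0, 1.5, 82.8], [0.0, 1.3, 82.8], [15.0, 1.3, 89.2], [32.0, 1.3, 92.2]]
  r [[-50.0, -1.5, 56.1], [-30.0, -1.6, 76.8], [-15.0, -1.7, 47.0], [15.0, -1.3, 55.8], [30.0, -1.2, 49.4]]
  l [[-50.0, 2.2, 69.1], [-30.0, 2.3, 51.1], [-15.0, 2.3, 66.3], [15.0, 2.6, 68.3], [30.0, 2.8, 70.3]]
w1 w2 mid x lane [549.3 155.3  12.2] 0.2
w1 w2 mid x lane [553.5 203.9  12. ] 0.2
w2 w3 mid x lane [549.6 155.3  11.3] 0.06
w2 w3 mid x lane [553.7 203.9  11.5] 0.06
w1 w3 mid x lane [549.5 155.1  11.8] 0.14
w1 w3 mid x lane [553.6 203.8  11.8] 0.14
```

```bash
cat > go.py <<'E'
import sys
from h import *
x,y,z,yaw=map(float,sys.argv[1:])  # mm, deg of tool x axis
o=arm.get_obs();Rt=R.from_euler("xyz",o["ee_rot"]).as_matrix()
print("offset",(Rt.T@(np.array([x,y,z])-o["ee_pos"]*1e3)).round(1),"turn",round(o["ee_rot"][2]-np.radians(yaw),3),"at",(o["ee_pos"]*1e3).round(1),"yaw",np.degrees(o["ee_rot"][2]).round(2),"gap",o["finger_gap"].round(4),"F",o["force"].round(1),"t",round(o["time"],2))
E
python3 go.py 529.4 -121.6 4 96
```

```text
Traceback (most recent call last):
  File "go.py", line 5, in <module>
    print("offset",(Rt.T@(np.array([x,y,z])-o["ee_pos"]*1e3)).round(1),"turn",round(o["ee_rot"][2]-np.radians(yaw),3),"at",(o["ee_pos"]*1e3).round(1),"yaw",np.degrees(o["ee_rot"][2]).round(2),"gap",o["finger_gap"].round(4),"F",o["force"].round(1),"t",round(o["time"],2))
                                                                                                                                                                                                      ^^^^^^^^^^^^^^^^^^^^^
AttributeError: 'float' object has no attribute 'round'
```

```bash
sed -i 's/o\["finger_gap"\].round(4)/round(o["finger_gap"],4)/' go.py
python3 go.py 529.4 -121.6 4 96
```

```text
offset [ 60.9 227.2 -84.6] turn -0.183 at [ 440.3 -176.   231.2] yaw 85.52 gap 0.0856 F [ 0.4  0.7 -0.6] t 3.15
```

```bash
python3 -m crank '{"hand":[1,1,1,1,1,1,1,1,1,1],"offset":[[30,60,-42],[61,110,-85],[61,150,-85],[61,150,-85],[61,190,-85],[61,210,-85],[61,227,-85],[61,227,-85],[61,227,-85],[61,227,-85]],"turn":[-0.1,-0.183,-0.183,-0.183,-0.183,-0.183,-0.183,-0.183,-0.183,-0.183]}' 40; python3 go.py 529.4 -121.6 4 96
```

```text
time: 4.15
ee_pos: [0.5307, -0.1233, 0.006]
ee_rot: [-1.574, 0.001, 1.674]
force: [0.9, -0.1, -0.4]
finger_gap: 0.0856
offset [1.8 2.  1.1] turn -0.001 at [ 530.7 -123.3    6. ] yaw 95.93 gap 0.0856 F [ 0.9 -0.1 -0.4] t 4.15
```

```bash
python3 -m crank '{"hand":[1,1,0,0,0,0,0,0,0,0],"offset":[[1.8,2,1.1],[1.8,2,1.1],[1.8,2,1.1],[1.8,2,1.1],[1.8,2,1.1],[1.8,2,1.1],[1.8,2,1.1],[1.8,2,1.1],[1.8,2,1.1],[1.8,2,1.1]],"turn":[0,0,0,0,0,0,0,0,0,0]}' 40; python3 go.py 529.4 -121.6 80 96
```

```text
time: 5.15
ee_pos: [0.5284, -0.1223, 0.0027]
ee_rot: [-1.572, 0.0, 1.673]
force: [-0.5, -1.2, 2.5]
finger_gap: 0.044
offset [  0.6 -77.3  -1.1] turn -0.003 at [ 528.4 -122.3    2.7] yaw 95.85 gap 0.044 F [-0.5 -1.2  2.5] t 5.15
```

```bash
python3 -m crank '{"hand":[0,0,0,0,0],"offset":[[0,-20,0],[0,-60,0],[0,-90,0],[0,-90,0],[0,-90,0]],"turn":[0,0,0,0,0]}'; python3 go.py 550.5 179.6 93 85.5
```

```text
time: 5.65
ee_pos: [0.5279, -0.122, 0.0921]
ee_rot: [-1.571, -0.0, 1.673]
force: [-0.2, 0.1, -2.1]
finger_gap: 0.0441
offset [297.7  -0.9 -53.3] turn 0.181 at [ 527.9 -122.    92.1] yaw 95.86 gap 0.0441 F [-0.2  0.1 -2.1] t 5.65
```

```bash
python3 -m crank '{"hand":[0,0,0,0,0,0,0,0,0,0],"offset":[[40,0,-7],[80,0,-14],[120,0,-21],[160,0,-29],[200,0,-36],[240,0,-43],[280,0,-50],[298,-1,-53],[298,-1,-53],[298,-1,-53]],"turn":[0.03,0.06,0.09,0.12,0.15,0.181,0.181,0.181,0.181,0.181]}'; python3 -c "
from h import *
snap('w5')"; python3 go.py 550.5 179.6 15.5 85.5
```

```text
time: 6.65
ee_pos: [0.5489, 0.1793, 0.0908]
ee_rot: [-1.567, 0.002, 1.493]
force: [0.2, -0.1, -0.3]
finger_gap: 0.0438
offset [ 1.1 75.8 -1.4] turn -0.001 at [549.2 178.8  91.3] yaw 85.47 gap 0.0441 F [ 0.5 -0.7 -1.2] t 6.7
```

View pics/w5.png

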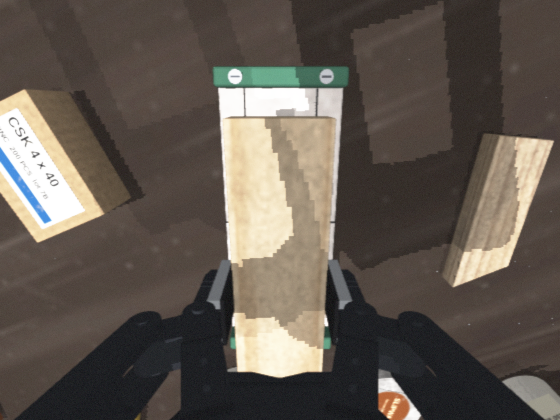

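The view shows the board held level over the cradle, near end at row 118 between columns 226 and 334, and parallel to the lane. Lowering it now.

```bash
python3 -m crank '{"hand":[0,0,0,0,0,0,0],"offset":[[1,30,-1.4],[1,55,-1.4],[1,66,-1.4],[1,72,-1.4],[1,75,-1.4],[1,75.5,-1.4],[1,75.5,-1.4]],"turn":[0,0,0,0,0,0,0]}'; python3 go.py 550.5 179.6 15 85.5
```

```text
time: 7.4
ee_pos: [0.5527, 0.1807, 0.0191]
ee_rot: [-1.573, -0.001, 1.492]
force: [-0.7, 0.9, -0.7]
finger_gap: 0.0438
offset [-1.3  4.1  2.1] turn -0.0 at [552.7 180.7  19.1] yaw 85.47 gap 0.0438 F [-0.7  0.9 -0.7] t 7.4
```

```bash
python3 -m crank '{"hand":[0,0,0,0,0,0],"offset":[[0,2,0],[-1,3,1.5],[-1,3,1.5],[-1,3,1.5],[-1,3,1.5],[-1,3,1.5]],"turn":[0,0,0,0,0,0]}'; for i in 1 2 3; do python3 go.py 550.5 179.6 15 85.5; done
```

```text
time: 8.0
ee_pos: [0.5503, 0.1798, 0.0149]
ee_rot: [-1.571, -0.0, 1.492]
force: [0.7, -0.8, -1.3]
finger_gap: 0.044
offset [-0.2 -0.1 -0.2] turn -0.0 at [550.3 179.8  14.9] yaw 85.49 gap 0.044 F [ 0.7 -0.8 -1.3] t 8.0
offset [-0.2 -0.1 -0.2] turn -0.0 at [550.3 179.8  14.9] yaw 85.49 gap 0.044 F [ 0.7 -0.8 -1.3] t 8.0
offset [-0.2 -0.1 -0.2] turn -0.0 at [550.3 179.8  14.9] yaw 85.49 gap 0.044 F [ 0.7 -0.8 -1.3] t 8.0
```

```bash
python3 -m crank '{"hand":[0.2,0.6,0.9,1,1,1,1,1,1,1],"offset":[[0,0,0],[0,0,0],[0,0,0],[0,0,0],[0,0,0],[0,-20,0],[0,-60,0],[0,-110,0],[0,-160,40],[0,-215,60]],"turn":[0,0,0,0,0,0,0,0,0,0]}'; python3 -m crank '{"hand":[1,1,1],"offset":[[0,0,10],[0,0,20],[0,0,20]],"turn":[0,0,0]}'; cat >> h.py <<'E'
def edges(name,n,z,c0,yaw,W,L):
    """refine a light/dark box's top face: subpixel gradient peaks across its four sides. returns centre, yaw"""
    im,C=load(name);g=cv2.GaussianBlur(im,(3,3),0).astype(np.float32)
    y=np.radians(yaw);ux,uy=np.array([np.cos(y),np.sin(y)]),np.array([-np.sin(y),np.cos(y)]);t=np.arange(-6,6.01,.25)
    def pk(P0,d):
        P=P0+np.outer(t,d);p=proj(np.c_[P,np.full(len(P),z)]/1e3,C).astype(np.float32)
        v=cv2.remap(g,p[None,:,0],p[None,:,1],1)[0];e=np.abs(np.gradient(v,axis=0)).sum(1);e[e<.5*e.max()]=0;return (e*t).sum()/e.sum()
    out=[]
    for s in(1,-1): out.append([pk(c0+a*ux+s*W/2*uy,uy) for a in L*np.array([-.42,-.35,-.28,-.2,-.1,0,.1,.2])])
    for s in(1,-1): out.append([pk(c0+s*L/2*ux+b*uy,ux) for b in W*np.array([-.35,-.2,0,.2,.35])])
    for k,o in zip(("left","right","far","near"),out): print(name,n,k,np.round(o,1))
E
python3 - <<'E'
from h import *
im,C=snap('w6')
edges("w6","long",31,np.array([551.5,179.6]),-4.5,45,160)
E
python3 go.py 470 165 230 85.5
```

```text
time: 9.0
ee_pos: [0.4976, 0.1836, 0.2106]
ee_rot: [-1.569, 0.0, 1.492]
force: [0.4, -1.1, 0.5]
finger_gap: 0.0853
time: 9.3
ee_pos: [0.4778, 0.1854, 0.2086]
ee_rot: [-1.569, 0.0, 1.493]
force: [-0.1, -0.2, -0.7]
finger_gap: 0.0857
w6 long left [2.  1.5 1.1 1.3 1.2 1.  0.8 1.2]
w6 long right [-0.7 -1.  -0.7 -0.4 -0.5 -0.8 -1.   0.1]
w6 long far [2.1 2.7 2.6 1.8 2.6]
w6 long near [-2.3 -2.9 -2.3 -3.5 -3.5]
offset [-20.8 -22.    6.7] turn 0.0 at [478.3 185.2 207.9] yaw 85.5 gap 0.0851 F [-0.2  0.1  0.3] t 9.35
```

View pics/w6.png

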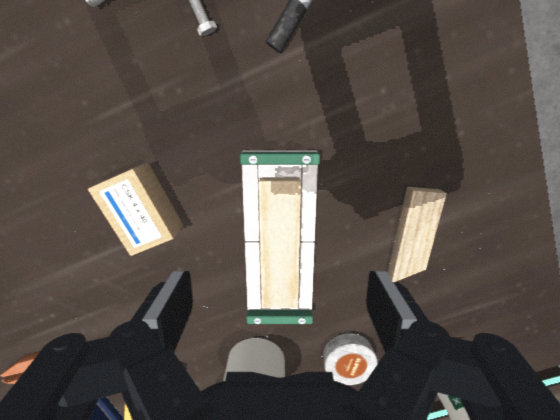

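The board lies centred and square between the lane lines (columns 260–300, rows 178–308), and the other pieces have not moved. Dark strip next.

```bash
python3 go.py 547.8 -282.5 100 96.5
```

```text
offset [-460.7  108.1 -106.3] turn -0.192 at [478.3 185.2 207.9] yaw 85.5 gap 0.0851 F [-0.2  0.1  0.3] t 9.35
```

```bash
python3 -m crank '{"hand":[1,1,1,1,1,1,1,1,1,1],"offset":[[-45,0,0],[-90,0,-10],[-135,10,-20],[-180,20,-30],[-230,30,-45],[-280,40,-60],[-330,60,-75],[-380,80,-90],[-430,100,-100],[-461,108,-106]],"turn":[0,0,0,-0.03,-0.06,-0.09,-0.12,-0.15,-0.18,-0.192]}'; python3 -m crank '{"hand":[1,1,1],"offset":[[0,0,0],[0,0,0],[0,0,0]],"turn":[0,0,0]}';python3 go.py 547.8 -282.5 4 96.5
```

```text
time: 10.35
ee_pos: [0.547, -0.2792, 0.0991]
ee_rot: [-1.567, -0.003, 1.684]
force: [1.0, 0.6, -0.3]
finger_gap: 0.0854
time: 10.65
ee_pos: [0.5479, -0.2767, 0.1023]
ee_rot: [-1.57, -0.002, 1.684]
force: [0.2, 0.8, 0.4]
finger_gap: 0.0853
offset [-5.9 98.3  0.6] turn 0.0 at [ 547.9 -276.7  102.3] yaw 96.51 gap 0.0853 F [0.2 0.8 0.4] t 10.65
```

```bash
python3 -m crank '{"hand":[1,1,1,1,1,1,1],"offset":[[-6,40,0.6],[-6,75,0.6],[-6,90,0.6],[-6,96,0.6],[-6,98,0.6],[-6,98,0.6],[-6,98,0.6]],"turn":[0,0,0,0,0,0,0]}';python3 go.py 547.8 -282.5 4 96.5
```

```text
time: 11.35
ee_pos: [0.5495, -0.2843, 0.0074]
ee_rot: [-1.574, 0.002, 1.684]
force: [-0.2, -0.1, 0.7]
finger_gap: 0.0853
offset [2.  3.4 1.5] turn 0.0 at [ 549.5 -284.3    7.4] yaw 96.5 gap 0.0853 F [-0.2 -0.1  0.7] t 11.35
```

```bash
python3 -m crank '{"hand":[1,1,1,0,0,0,0,0,0,0],"offset":[[0.5,2,0.7],[0.5,2,0.7],[0.5,2,0.7],[0.5,2,0.7],[0.5,2,0.7],[0.5,2,0.7],[0.5,2,0.7],[0.5,2,0.7],[0.5,2,0.7],[0.5,2,0.7]],"turn":[0,0,0,0,0,0,0,0,0,0]}' 40; python3 go.py 547.8 -282.5 4 96.5; python3 -m crank '{"hand":[0,0],"offset":[[0,0,0],[0,0,0]],"turn":[0,0]}'
```

```text
time: 12.35
ee_pos: [0.5475, -0.2833, 0.0033]
ee_rot: [-1.571, 0.0, 1.684]
force: [0.8, -0.2, 1.9]
finger_gap: 0.031
offset [ 0.8 -0.7 -0.4] turn -0.0 at [ 547.5 -283.3    3.3] yaw 96.49 gap 0.031 F [ 0.8 -0.2  1.9] t 12.35
time: 12.55
ee_pos: [0.5475, -0.2833, 0.0033]
ee_rot: [-1.571, 0.0, 1.684]
force: [0.7, 0.3, 2.0]
finger_gap: 0.0311
```

```bash
python3 -m crank '{"hand":[0,0,0,0,0],"offset":[[0,-20,0],[0,-60,0],[0,-100,0],[0,-115,0],[0,-115,0]],"turn":[0,0,0,0,0]}'; python3 go.py 551.2 179.8 110 85.5
```

```text
time: 13.05
ee_pos: [0.5489, -0.2841, 0.1215]
ee_rot: [-1.576, 0.004, 1.684]
force: [1.3, -0.0, -0.5]
finger_gap: 0.0307
offset [460.8  10.  -54.7] turn 0.192 at [ 548.9 -284.1  121.5] yaw 96.49 gap 0.0307 F [ 1.3 -0.  -0.5] t 13.05
```

```bash
python3 -m crank '{"hand":[0,0,0,0,0,0,0,0,0,0],"offset":[[40,0,-5],[85,0,-10],[130,0,-16],[175,0,-21],[220,0,-27],[265,5,-33],[310,10,-38],[355,10,-43],[400,10,-48],[440,10,-53]],"turn":[0.02,0.04,0.06,0.08,0.1,0.12,0.14,0.16,0.18,0.192]}'; python3 -m crank '{"hand":[0,0,0,0],"offset":[[15,0,-2],[21,0,-2],[21,0,-2],[21,0,-2]],"turn":[0,0,0,0]}'; python3 go.py 551.2 179.8 36 85.5
```

```text
time: 14.05
ee_pos: [0.5481, 0.1618, 0.1047]
ee_rot: [-1.565, 0.001, 1.492]
force: [0.2, -1.2, -0.5]
finger_gap: 0.0309
time: 14.45
ee_pos: [0.5538, 0.1791, 0.1073]
ee_rot: [-1.569, 0.001, 1.491]
force: [0.4, -0.5, -0.6]
finger_gap: 0.0314
offset [ 0.5 71.3  2.5] turn -0.002 at [553.8 179.1 107.3] yaw 85.4 gap 0.0314 F [ 0.4 -0.5 -0.6] t 14.45
```

```bash
python3 -m crank '{"hand":[0,0,0,0,0,0,0,0],"offset":[[0.5,30,2.5],[0.5,50,2.5],[0.5,62,2.5],[0.5,66,2.5],[0.5,69,2.5],[0.5,69,2.5],[0.5,69,2.5],[0.5,69,2.5]],"turn":[0,0,0,0,0,0,0,0]}'; python3 go.py 551.2 179.8 34.3 85.5
```

```text
time: 15.25
ee_pos: [0.5522, 0.1816, 0.0403]
ee_rot: [-1.573, -0.001, 1.492]
force: [-0.1, 0.5, -0.3]
finger_gap: 0.0312
offset [-1.9  6.   0.9] turn -0.0 at [552.2 181.6  40.3] yaw 85.49 gap 0.0312 F [-0.1  0.5 -0.3] t 15.25
```

```bash
python3 -m crank '{"hand":[0,0,0,0,0,0,0,0],"offset":[[-0.5,2,0.3],[-1,3.5,0.5],[-1.3,4.5,0.5],[-1.3,4.5,0.5],[-1.3,4.5,0.5],[-1.3,4.5,0.5],[-1.3,4.5,0.5],[-1.3,4.5,0.5]],"turn":[0,0,0,0,0,0,0,0]}'; python3 go.py 551.2 179.8 34.3 85.5
```

```text
time: 16.05
ee_pos: [0.551, 0.1802, 0.0348]
ee_rot: [-1.571, -0.0, 1.492]
force: [0.0, -1.0, -0.3]
finger_gap: 0.0309
offset [-0.3  0.5 -0.3] turn -0.0 at [551.  180.2  34.8] yaw 85.49 gap 0.0309 F [ 0.  -1.  -0.3] t 16.05
```

```bash
python3 -m crank '{"hand":[0,0.2,0.6,0.9,1,1,1,1,1,1],"offset":[[-0.3,0.4,0],[-0.3,0.4,0],[-0.3,0.4,0],[-0.3,0.4,0],[-0.3,0.4,0],[0,-20,0],[0,-60,0],[0,-110,20],[0,-150,50],[0,-195,80]],"turn":[0,0,0,0,0,0,0,0,0,0]}'; python3 -m crank '{"hand":[1,1],"offset":[[0,0,0],[0,0,0]],"turn":[0,0]}'
python3 - <<'E'
from h import *
im,C=snap('w7')
edges("w7","dark",51,np.array([551.5,179.8]),-4.5,32,120)
edges("w7","long",31,np.array([551.5,179.8]),-4.5,45,160)
E
python3 go.py 558 342 90 80.8
```

```text
time: 17.05
ee_pos: [0.4745, 0.186, 0.2249]
ee_rot: [-1.571, -0.0, 1.492]
force: [0.3, 0.5, 0.4]
finger_gap: 0.0853
time: 17.25
ee_pos: [0.4759, 0.1864, 0.2253]
ee_rot: [-1.575, -0.002, 1.493]
force: [0.4, 0.1, -1.0]
finger_gap: 0.0854
w7 dark left [4.3 5.9 3.4 3.4 2.9 3.3 3.4 3.3]
w7 dark right [-1.2 -0.6 -0.4 -0.6 -1.7 -1.1 -0.1 -0.1]
w7 dark far [1.2 0.3 0.2 0.9 1.3]
w7 dark near [-2.8 -2.9 -3.4 -3.4 -3.7]
w7 long left [ 1.9 -0.9  1.3  1.8  0.3 -0.5  1.8  0.6]
w7 long right [-0.8  5.3  2.5  4.4  3.4  3.2  3.   5. ]
w7 long far [2.9 3.  3.  2.4 3. ]
w7 long near [-2.3 -2.1 -3.3 -2.6 -2.6]
offset [161.9 133.2 -70. ] turn 0.082 at [475.5 186.1 223.1] yaw 85.49 gap 0.0856 F [ 0.2  0.4 -1. ] t 17.3
```

View pics/w7.png

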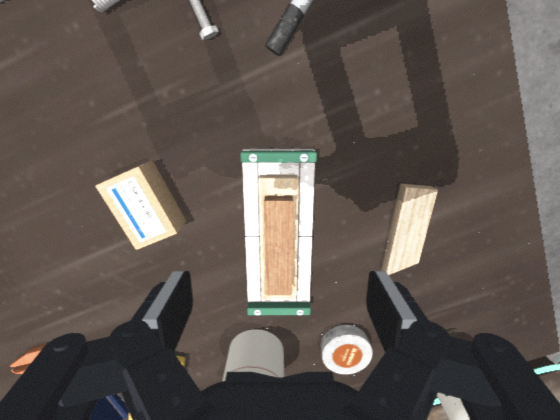

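```bash
python3 - <<'E'
from h import *
im,C=load("w7");cv2.imwrite("pics/c7.png",cv2.resize(im[140:320,230:330],(400,720)[:2],interpolation=2)[:600,:,::-1])
h=cv2.cvtColor(im,cv2.COLOR_RGB2HSV);s=im[:,:,2].astype(int)
m=((h[:,:,1]>85)&(h[:,:,0]<15)).astype(np.uint8);m[:190]=0;m[300:]=0;m[:,:255]=0;m[:,305:]=0
m=cv2.morphologyEx(m,cv2.MORPH_OPEN,np.ones((3,3)));c=max(cv2.findContours(m,0,1)[0],key=cv2.contourArea)[:,0]
print(rect(c,.051,C),c.min(0),c.max(0))
for r in(205,230,260,285): print(r,np.round(im[r,256:304:1].sum(1)/3).astype(int).tolist())
E
```

```text
(548.3917846679688, 180.1015167236328, 31.05172348022461, 123.46810150146484, -3.7024993896484375) [264 196] [292 294]
205 [255, 253, 211, 230, 246, 242, 230, 207, 176, 179, 191, 200, 198, 193, 193, 196, 190, 189, 176, 177, 185, 192, 191, 192, 184, 178, 184, 183, 185, 184, 181, 183, 182, 181, 186, 185, 180, 182, 184, 176, 216, 226, 162, 186, 252, 255, 255, 255]
230 [255, 255, 248, 219, 248, 249, 242, 219, 196, 183, 177, 180, 182, 180, 184, 195, 195, 183, 178, 172, 176, 187, 185, 190, 196, 189, 179, 181, 185, 180, 177, 180, 178, 186, 187, 183, 183, 169, 176, 191, 220, 214, 174, 247, 255, 255, 255, 255]
260 [255, 255, 255, 235, 214, 246, 243, 235, 217, 186, 175, 166, 174, 181, 184, 183, 191, 186, 182, 189, 184, 180, 190, 200, 201, 198, 198, 190, 186, 184, 182, 175, 175, 186, 186, 183, 180, 186, 220, 243, 230, 152, 186, 233, 252, 255, 255, 255]
285 [255, 255, 255, 249, 216, 239, 248, 243, 223, 204, 200, 186, 175, 181, 188, 189, 187, 188, 185, 183, 184, 175, 177, 180, 176, 176, 176, 177, 184, 185, 181, 173, 178, 187, 182, 195, 215, 212, 190, 219, 218, 184, 251, 255, 255, 255, 255, 255]
```

View pics/c7.png

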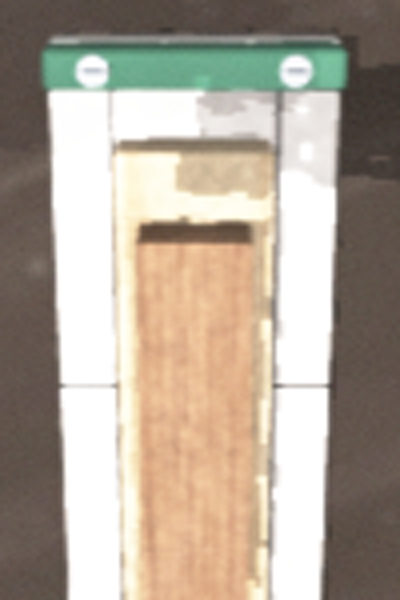

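The crop shows the dark strip centred on the board to about 1 mm and parallel to it. Mitred strip next.

```bash
python3 -m crank '{"hand":[1,1,1,1,1,1,1,1,1],"offset":[[40,20,-20],[80,50,-40],[120,90,-55],[150,120,-65],[162,140,-70],[162,170,-70],[162,195,-70],[162,210,-70],[162,215,-70]],"turn":[0.03,0.06,0.082,0.082,0.082,0.082,0.082,0.082,0.082]}'; python3 -m crank '{"hand":[1,1,1,1],"offset":[[0,0,0],[0,0,0],[0,0,0],[0,0,0]],"turn":[0,0,0,0]}'; python3 go.py 558 342 3.5 80.8
```

```text
time: 18.2
ee_pos: [0.5559, 0.3406, 0.0035]
ee_rot: [-1.564, 0.005, 1.41]
force: [-0.5, 1.3, 0.0]
finger_gap: 0.0858
time: 18.6
ee_pos: [0.559, 0.3425, 0.0101]
ee_rot: [-1.573, -0.002, 1.41]
force: [0.0, -0.7, 0.4]
finger_gap: 0.0853
offset [-0.6  6.6  0.9] turn -0.0 at [559.  342.5  10.1] yaw 80.78 gap 0.0853 F [ 0.  -0.7  0.4] t 18.6
```

```bash
python3 -m crank '{"hand":[1,1,1,0,0,0,0,0,0,0],"offset":[[-0.6,5,0.5],[-0.6,5.5,0.7],[-0.6,5.5,0.7],[-0.6,5.5,0.7],[-0.6,5.5,0.7],[-0.6,5.5,0.7],[-0.6,5.5,0.7],[-0.6,5.5,0.7],[-0.6,5.5,0.7],[-0.6,5.5,0.7]],"turn":[0,0,0,0,0,0,0,0,0,0]}' 40; python3 go.py 558 342 3.5 80.8;  python3 -m crank '{"hand":[0,0],"offset":[[0,0,0],[0,0,0]],"turn":[0,0]}'
```

```text
time: 19.6
ee_pos: [0.5575, 0.3417, 0.0031]
ee_rot: [-1.571, -0.001, 1.41]
force: [0.5, 0.5, 1.3]
finger_gap: 0.0373
offset [ 0.3 -0.4 -0.4] turn -0.0 at [557.5 341.7   3.1] yaw 80.79 gap 0.0373 F [0.5 0.5 1.3] t 19.6
time: 19.8
ee_pos: [0.5575, 0.3417, 0.003]
ee_rot: [-1.571, -0.0, 1.41]
force: [0.6, -0.1, 2.1]
finger_gap: 0.0371
```

```bash
python3 -m crank '{"hand":[0,0,0,0,0,0],"offset":[[0,-20,0],[0,-60,0],[0,-100,0],[0,-110,0],[0,-110,0],[0,-110,0]],"turn":[0,0,0,0,0,0]}'; python3 go.py 550.4 179.9 110 85.5
```

```text
time: 20.4
ee_pos: [0.5562, 0.3411, 0.1107]
ee_rot: [-1.568, 0.002, 1.41]
force: [-0.1, -0.2, -1.8]
finger_gap: 0.0371
offset [-160.1    0.9  -20.1] turn -0.082 at [556.2 341.1 110.7] yaw 80.79 gap 0.0371 F [-0.1 -0.2 -1.8] t 20.4
```

```bash
python3 -m crank '{"hand":[0,0,0,0,0,0,0,0,0],"offset":[[-40,0,-5],[-80,0,-10],[-120,0,-15],[-145,0,-18],[-160,0,-20],[-160,0,-20],[-160,0,-20],[-160,0,-20],[-160,0,-20]],"turn":[-0.02,-0.04,-0.06,-0.082,-0.082,-0.082,-0.082,-0.082,-0.082]}'; python3 go.py 550.4 179.9 54.2 85.5
```

```text
time: 21.3
ee_pos: [0.5513, 0.1818, 0.1125]
ee_rot: [-1.571, -0.0, 1.494]
force: [1.1, 0.4, -1.1]
finger_gap: 0.037
offset [-1.9 58.3  0.7] turn 0.001 at [551.3 181.8 112.5] yaw 85.58 gap 0.037 F [ 1.1  0.4 -1.1] t 21.3
```

```bash
python3 -m crank '{"hand":[0,0,0,0,0,0,0,0,0],"offset":[[-1,20,0.5],[-1.5,38,0.5],[-1.5,46,0.5],[-1.5,51,0.5],[-1.5,54,0.5],[-1.5,54,0.5],[-1.5,54,0.5],[-1.5,54,0.5],[-1.5,54,0.5]],"turn":[0,0,0,0,0,0,0,0,0]}'; python3 go.py 550.4 179.9 54.2 85.5
```

```text
time: 22.2
ee_pos: [0.5511, 0.1791, 0.0594]
ee_rot: [-1.572, -0.0, 1.492]
force: [-0.2, -0.0, -0.9]
finger_gap: 0.0371
offset [0.8 5.2 0.8] turn -0.0 at [551.1 179.1  59.4] yaw 85.48 gap 0.0371 F [-0.2 -0.  -0.9] t 22.2
```

```bash
python3 -m crank '{"hand":[0,0,0,0,0,0,0,0],"offset":[[0.5,2,0.3],[0.6,3.5,0.5],[0.6,4.3,0.5],[0.6,4.3,0.5],[0.6,4.3,0.5],[0.6,4.3,0.5],[0.6,4.3,0.5],[0.6,4.3,0.5]],"turn":[0,0,0,0,0,0,0,0]}'; python3 go.py 550.4 179.9 54.0 85.5
```

```text
time: 23.0
ee_pos: [0.5503, 0.1797, 0.0545]
ee_rot: [-1.571, -0.0, 1.492]
force: [0.0, 0.0, -0.3]
finger_gap: 0.0372
offset [ 0.2  0.5 -0. ] turn -0.0 at [550.3 179.7  54.5] yaw 85.49 gap 0.0372 F [ 0.   0.  -0.3] t 23.0
```

```bash
python3 -m crank '{"hand":[0,0.2,0.6,0.9,1,1,1,1,1,1],"offset":[[0.2,0.4,0],[0.2,0.4,0],[0.2,0.4,0],[0.2,0.4,0],[0.2,0.4,0],[0,-20,0],[0,-60,0],[0,-100,20],[0,-140,50],[0,-175,80]],"turn":[0,0,0,0,0,0,0,0,0,0]}'; python3 -m crank '{"hand":[1,1],"offset":[[0,0,0],[0,0,0]],"turn":[0,0]}'
python3 - <<'E'
from h import *
im,C=snap('w8')
c=wood(im,(155,205),60);print("carton",np.round(rect(c,.04,C),1))
cv2.imwrite("pics/c8.png",cv2.resize(im[130:330,90:330],(720,600),interpolation=2)[:,:,::-1])
E
python3 go.py 494 24.5 90 108.2
```

```text
time: 24.0
ee_pos: [0.47, 0.186, 0.2317]
ee_rot: [-1.572, -0.001, 1.491]
force: [0.2, 0.2, -0.2]
finger_gap: 0.0853
time: 24.2
ee_pos: [0.4708, 0.1862, 0.2311]
ee_rot: [-1.575, -0.001, 1.493]
force: [-0.4, 0.3, -0.0]
finger_gap: 0.0851
carton [494.   24.8  56.1  85.4  18.1]
offset [-159.   139.1  -36.1] turn -0.396 at [470.5 185.9 229.1] yaw 85.49 gap 0.0851 F [0.7 0.5 0.2] t 24.25
```

View pics/c8.png

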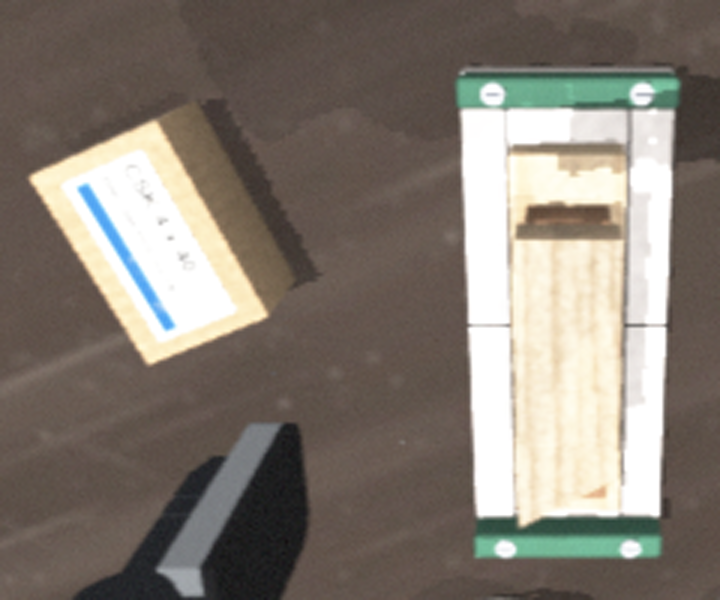

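```bash
python3 - <<'E'
from h import *
im,C=load("w8")
q=np.array([[517,239],[622,239],[521,526],[617,515]])/3+[90,130]
P=onplane(q,.070,C)*1e3;print(P.round(1))
y=np.radians(-4.5);ux,uy=np.array([np.cos(y),np.sin(y)]),np.array([-np.sin(y),np.cos(y)])
d=P[:,:2]-[551.5,179.8];print((d@ux).round(1),(d@uy).round(1))
E
```

```text
[[491.4 167.3  70. ]
 [494.2 203.7  70. ]
 [609.6 157.4  70. ]
 [607.4 195.   70. ]]
[-59.  -59.   59.6  54.5] [-17.1  19.3 -17.7  19.6]
```

The crop shows the mitred strip lying flat and straight over the dark strip. Its corners come out at ±59 mm along and about 1 mm off centre across. The carton is untouched at (494.0, 24.8), yaw 18.1°.

```bash
python3 -m crank '{"hand":[1,1,1,1,1,1,1,1,1,1],"offset":[[-40,0,-9],[-80,30,-18],[-120,70,-27],[-150,110,-34],[-159,139,-36],[-159,160,-36],[-159,180,-36],[-159,195,-36],[-159,205,-36],[-159,205,-36]],"turn":[-0.06,-0.15,-0.24,-0.33,-0.396,-0.396,-0.396,-0.396,-0.396,-0.396]}'; python3 -m crank '{"hand":[1,1,1],"offset":[[0,0,0],[0,0,0],[0,0,0]],"turn":[0,0,0]}'; python3 go.py 494 24.7 11 108.2
```

```text
time: 25.25
ee_pos: [0.4918, 0.0245, 0.0211]
ee_rot: [-1.565, -0.003, 1.888]
force: [-0.6, -0.3, 0.3]
finger_gap: 0.0854
time: 25.55
ee_pos: [0.4947, 0.0246, 0.0255]
ee_rot: [-1.573, 0.001, 1.888]
force: [0.1, 0.3, 0.4]
finger_gap: 0.0851
offset [ 0.3 14.5  0.7] turn -0.0 at [494.7  24.6  25.5] yaw 108.18 gap 0.0851 F [0.1 0.3 0.4] t 25.55
```

```bash
python3 -m crank '{"hand":[1,1,1,1,0,0,0,0,0,0],"offset":[[0.3,8,0.5],[0.3,13,0.5],[0.3,13,0.5],[0.3,13,0.5],[0.3,13,0.5],[0.3,13,0.5],[0.3,13,0.5],[0.3,13,0.5],[0.3,13,0.5],[0.3,13,0.5]],"turn":[0,0,0,0,0,0,0,0,0,0]}' 40; python3 go.py 494 24.7 11 108.2;  python3 -m crank '{"hand":[0,0],"offset":[[0,0,0],[0,0,0]],"turn":[0,0]}';  python3 -m crank '{"hand":[0,0,0,0,0,0],"offset":[[0,-15,0],[0,-50,0],[0,-90,0],[0,-120,0],[0,-120,0],[0,-120,0]],"turn":[0,0,0,0,0,0]}'; python3 go.py 550.8 180.3 130 85.5
```

```text
time: 26.55
ee_pos: [0.4938, 0.0246, 0.0118]
ee_rot: [-1.572, 0.001, 1.888]
force: [1.1, -1.4, 2.1]
finger_gap: 0.0542
offset [ 0.1  0.8 -0.2] turn -0.0 at [493.8  24.6  11.8] yaw 108.18 gap 0.0542 F [ 1.1 -1.4  2.1] t 26.55
time: 26.75
ee_pos: [0.4938, 0.0246, 0.0118]
ee_rot: [-1.572, 0.001, 1.888]
force: [-0.3, -0.6, 2.1]
finger_gap: 0.0541
time: 27.35
ee_pos: [0.4924, 0.025, 0.13]
ee_rot: [-1.569, -0.001, 1.888]
force: [-0.3, 0.5, -4.6]
finger_gap: 0.0543
offset [ 129.4   -0.  -103.9] turn 0.396 at [492.4  25.  130. ] yaw 108.18 gap 0.0543 F [-0.3  0.5 -4.6] t 27.35
```

```bash
python3 -m crank '{"hand":[0,0,0,0,0,0,0,0,0,0],"offset":[[20,0,-16],[45,0,-36],[70,0,-56],[95,0,-76],[115,0,-92],[129,0,-104],[129,0,-104],[129,0,-104],[129,0,-104],[129,0,-104]],"turn":[0.05,0.12,0.19,0.26,0.33,0.396,0.396,0.396,0.396,0.396]}'; python3 -m crank '{"hand":[0,0,0],"offset":[[0,0,0],[0,0,0],[0,0,0]],"turn":[0,0,0]}'; python3 go.py 551.3 180.2 82 85.5
```

```text
time: 28.35
ee_pos: [0.5513, 0.1788, 0.1306]
ee_rot: [-1.569, 0.001, 1.491]
force: [0.1, -0.3, -3.0]
finger_gap: 0.0545
time: 28.65
ee_pos: [0.552, 0.1794, 0.1317]
ee_rot: [-1.571, -0.0, 1.492]
force: [-0.5, -0.4, -3.4]
finger_gap: 0.0542
offset [ 0.7 49.7  0.8] turn -0.001 at [552.  179.4 131.7] yaw 85.46 gap 0.0542 F [-0.5 -0.4 -3.4] t 28.65
```

```bash
python3 -m crank '{"hand":[0,0,0,0,0,0,0,0,0],"offset":[[0.5,18,0.5],[0.5,32,0.5],[0.5,40,0.5],[0.5,44,0.5],[0.5,45,0.5],[0.5,45,0.5],[0.5,45,0.5],[0.5,45,0.5],[0.5,45,0.5]],"turn":[0,0,0,0,0,0,0,0,0]}'; python3 go.py 551.3 180.2 82 85.5
```

```text
time: 29.55
ee_pos: [0.5518, 0.1804, 0.087]
ee_rot: [-1.572, -0.0, 1.492]
force: [0.5, 0.4, -3.1]
finger_gap: 0.0543
offset [-0.2  5.   0.5] turn -0.0 at [551.8 180.4  87. ] yaw 85.49 gap 0.0543 F [ 0.5  0.4 -3.1] t 29.55
```

```bash
python3 -m crank '{"hand":[0,0,0,0,0,0,0,0],"offset":[[-0.2,2,0.3],[-0.2,3.5,0.3],[-0.2,4.5,0.3],[-0.2,4.5,0.3],[-0.2,4.5,0.3],[-0.2,4.5,0.3],[-0.2,4.5,0.3],[-0.2,4.5,0.3]],"turn":[0,0,0,0,0,0,0,0]}'; python3 go.py 551.3 180.2 82 85.5
```

```text
time: 30.35
ee_pos: [0.5511, 0.1801, 0.0819]
ee_rot: [-1.571, -0.0, 1.492]
force: [0.1, 0.0, -2.9]
finger_gap: 0.0543
offset [ 0.1 -0.1 -0.2] turn -0.0 at [551.1 180.1  81.9] yaw 85.48 gap 0.0543 F [ 0.1  0.  -2.9] t 30.35
```

```bash
python3 -m crank '{"hand":[0,0,0,0],"offset":[[0,0.6,0],[0,0.6,0],[0,0.6,0],[0,0.6,0]],"turn":[0,0,0,0]}'; python3 -m crank '{"hand":[0,0,0,0],"offset":[[0,0.6,0],[0,0.6,0],[0,0.6,0],[0,0.6,0]],"turn":[0,0,0,0]}'
```

```text
time: 30.75
ee_pos: [0.5511, 0.1801, 0.0819]
ee_rot: [-1.571, -0.0, 1.492]
force: [-2.2, -1.6, 1.1]
finger_gap: 0.054
time: 31.15
ee_pos: [0.5512, 0.1801, 0.0819]
ee_rot: [-1.571, -0.0, 1.492]
force: [-3.8, -1.6, 4.9]
finger_gap: 0.0544
```

Contact is made with a light load, so I release the carton and back off.

```bash
python3 -m crank '{"hand":[0,0.65,0.7,0.8,0.9,1,1,1,1,1],"offset":[[0,-0.6,0],[0,-0.6,0],[0,-0.6,0],[0,-0.6,0],[0,-0.6,0],[0,-0.6,0],[0,-20,0],[0,-60,0],[0,-100,0],[0,-130,30]],"turn":[0,0,0,0,0,0,0,0,0,0]}'; python3 -m crank '{"hand":[1,1,1,1],"offset":[[0,-20,40],[0,-40,80],[0,-40,80],[0,-40,80]],"turn":[0,0,0,0]}'
python3 - <<'E'
from h import *
im,C=snap('w9')
cv2.imwrite("pics/top9.png",arm.get_image("top")[90:330,90:410,::-1])
s=arm.get_image("scene")
cv2.imwrite("pics/f9.png",np.hstack([cv2.resize(im[120:320,180:380],(400,400),interpolation=2),cv2.resize(s[140:280,180:320],(400,400),interpolation=2)])[:,:,::-1])
E
python3 go.py 480 180 240 85.5
```

```text
time: 32.15
ee_pos: [0.5236, 0.1821, 0.213]
ee_rot: [-1.575, -0.001, 1.49]
force: [-1.0, -0.1, 0.6]
finger_gap: 0.0855
time: 32.55
ee_pos: [0.4416, 0.189, 0.2518]
ee_rot: [-1.574, -0.001, 1.493]
force: [0.6, -1.0, -0.7]
finger_gap: 0.0858
offset [ -5.4   9.2 -38.7] turn -0.001 at [441.9 188.5 249.3] yaw 85.45 gap 0.0852 F [0.3 0.1 0.3] t 32.7
```

View pics/f9.png

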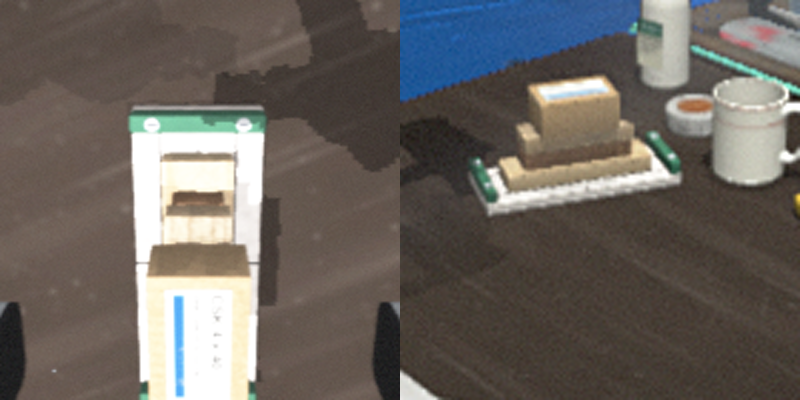

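The left half shows the carton square over the strips. The scene crop shows all four layers standing flat and level. One measured check of the carton and the bystanders:

```bash
python3 - <<'E'
from h import *
y=np.radians(-4.5);ux,uy=np.array([np.cos(y),np.sin(y)]),np.array([-np.sin(y),np.cos(y)])
im,C=load("w9")
P=onplane([[254,258],[304,258]],.110,C)[:,:2]*1e3-[551.5,179.8];print("near edge along",(P@ux).round(1),"across",(P@uy).round(1))
a=cv2.imread("pics/top0.png")[90:330,90:410];b=cv2.imread("pics/top9.png")
d=cv2.absdiff(a,b).max(2)
for n,(u,v) in{"mug":(224,168),"tin":(177,178),"clamp":(337,174)}.items():
    w=d[v-90-18:v-90+18,u-90-18:u-90+18];print(n,"mean diff",w.mean().round(1),"frac>60",(w>60).mean().round(3))
cv2.imwrite("pics/t9.png",cv2.resize(b,(800,600),interpolation=2))
E
```

```text
near edge along [-42.3 -42.4] across [-25.1  26.5]
mug mean diff 15.6 frac>60 0.0
tin mean diff 16.8 frac>60 0.0
clamp mean diff 16.8 frac>60 0.0
```

View pics/t9.png

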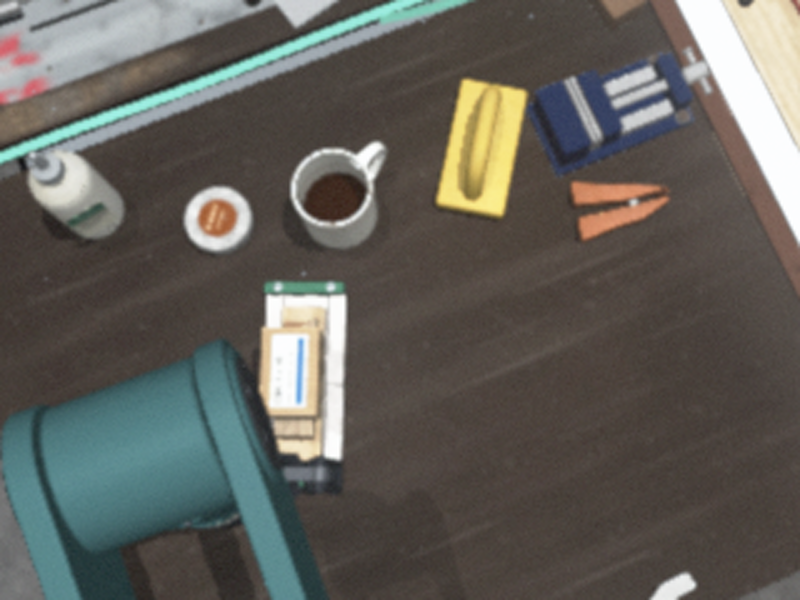

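The top view shows the stack complete in the cradle and the mug, tin and clamp unmoved. The carton is centred to within 1 mm and the gripper is clear of everything.

```bash
python3 -c "
from plant import arm
print(arm.sign_off())"
```

```text
the job is handed in; nothing more can be done
None
```

The glue-up is stacked flat in the cradle in the order asked: long board, dark strip, mitred strip, then the carton. Each piece was released before I fetched the next, and I handed the job in at about 33 s on the robot's clock.

- **Alignment:** Measured from the cradle centre after each placing, the pieces are all within about 1.5 mm and parallel to the cradle:

| Piece | Along | Across |
|---|---|---|
| Long board | −0.3 mm | +0.2 mm |
| Dark strip | −1.2 mm | about 0 |
| Mitred strip | +0.3 mm | about +0.9 mm |
| Carton | about 0 | +0.7 mm |

- **Bystanders:** In the last top view, the mug, tin and clamp match the first picture, and the arm stands clear of the stack.
- **Checks that disagreed:** My edge check of the dark strip was thrown off by shadow and read about 1.4 mm off across. A colour outline and a close-up put it about central. The mitred strip's far right corner was too unclear to use, so its lengthwise figure rests on its square end and its tip.
- **Forces:** The last readings before the carton's release showed up to 5 N along any axis. I did not log the force throughout the moves.

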